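# Check the sander's bearing temperature

### The arm

A 6-joint arm with a two-finger parallel gripper is mounted at the origin on the work surface. World frame = base frame: x ahead of the robot, y to its left, z up, the work surface at z = 0. Lengths are in mm, angles in rad, forces in N, time in s.
With the tool pointing down it reaches from about 275 to 1000 mm from the base axis. Payload 8.4 kg.
Tool frame: the origin (TCP) lies at the very end of the fingers, on their centre line; the grasp point (between the pads) lies behind it (r.grip_point_offset is the x of the grasp point in the tool frame, in mm); x points along the fingers, z is the direction in which the jaws open and shut, and the axes are right-handed (so a half turn about x gives the same grasp; the last joint's range is limited). The gripper opens to 85 mm and grips with 20 to 120 N. Pads are 22 mm wide; open, the fingers measure 114 mm over their backs; the gripper's body (76 mm by 85 mm) begins 54 mm behind the grasp point. The pads swing forward as they close: fully open they stand 13 mm farther back than shut.
Start: joints at [1.219, 0.353, 1.633, -0, 1.155, -0.002], TCP at [214.192, 587.154, 231.281] pointing down, gripper open.
Joint ranges: [-2.63, 2.63], [-0.92, 2.1], [0.06, 2.66], [-1.3, 4.44], [0, 2.69], [-3.02, 3.02]. Speed limits (rad/s): [2.22, 2.22, 2.79, 3.14, 3.14, 3.14].

### API

Orientations are given as [roll, pitch, yaw] about the fixed x, y, z axes, in that order (R = Rz(yaw) Ry(pitch) Rx(roll)).
In Python, from rig import r, vision, order gives the robot as it stands. The module is installed in compiled form; this text tells all that it offers.
- The arm moves only by the tool step_arm, never from a script. Its argument "rows" is a list of rows, each a list of 7 numbers: the shift along the world's x, y, z in mm, then the turn, a rotation vector about the world's x, y, z in rad, then the finger opening in mm, from 0 to 85.4. A call has exactly 8 rows; each row is the pose to reach, as a shift and turn from the pose measured when the call began; what a row does not reach only later rows make up. A row lasts 1/8 s, in which the tool goes at most 62.5 mm and 10.7 degrees, less where a joint would pass 70% of its speed; a pose out of reach is approached as far as the arm can. A call with a gripper value outside its range is refused whole. The fingers move at their own pace and stop on an object; "force" is the grip in N (left out, the last holds). Time passes only in rows, so rows that repeat a pose let the fingers close, or fill a call up. It gives the time, the measured TCP pose, the force and the opening at its end, in the units of the state.
- r.sense(): the state, without advancing time (a new reading comes with each control period).
- vision.grab_frame(name): name is "scene" or "top" or "wrist"; returns (picture, depth): 420x560x3 uint8, red, green, blue; 420x560 float32, mm along the optical axis (not along the pixel's ray), 0 where there is no reading.
- vision.camera_info(name): a dict with "K" (3x3 intrinsics, pixels), "distortion" ([k1, k2, p1, p2, k3] as OpenCV has them; the pictures are not rectified), "origin" and "attitude" of the camera in the world; the wrist camera has in their place "tool_from_camera" (4x4, takes a point from camera to tool coordinates, whose origin is the TCP and whose axes are the tool frame's). Camera axes: x right, y down, z forward; pixel columns grow to the right and rows downward; lengths in mm; the calibration is good to about 2 mm. A picture is of the moment at which its call begins: read the wrist's pose just before it. camera_info takes no time and is no camera call.
- order.sign_off(): hands the job in, once; it reports no verdict.
The state is a dict: "clock": time; "qpos": joint angles; "qvel": joint speeds; "joint_efforts": joint torques, N m; "eef_pos": TCP position; "tcp_rot": TCP orientation; "contact_force": force on the tool from outside, world axes, zero at the start; "wrist_torque": the same for the moment, N m; "opening": opening from 0.0 (shut) to 1.0 (fully open).
Only numpy, scipy, OpenCV 4.12 (cv2) and the standard library are available. Lean on these libraries where they do the work, as an engineer would, in place of code of your own. Each camera call takes 0.05 s, during which the arm holds its last target.

### The job

Switch the bench disc sander off by pushing the toggle lever of its switch box fully over, away from the robot. Then lift the pistol-shaped thermometer up and off its hook, point it squarely at the middle of the round bearing cap on the end of the sander's motor from about 10 cm away and hold it steady there for two seconds, without touching the sander. Finally hang it back on its hook, let go, and leave the hanging push stick and the other things on the bench alone.

Things in the scene. Friction and masses are not known exactly. Their poses are not given: they have to be found in the camera images.
- switch (a joint): toggle lever of the sander's switch box, a small grey box standing loose of the sander and fixed to the bench. 0 = leaning 0.5 rad towards the robot side (the box's -x), 1.0 = fully over, leaning 0.5 rad away from the robot (the box's +x). It has friction, no spring, and stays where it is left; it may start slightly off 0
- switch_tip (a point): centre of the 26 mm ball on the end of the black toggle lever, 60 mm from its hinge; moves with the lever in an arc
- switch_hinge (a point): middle of the lever's hinge axis, 22 mm over the bench, in the switch box (70 mm along x, 50 mm along y, 25 mm high). x = the level direction in which the lever is pushed (away from the robot, the box turned by up to 0.3 rad, fixed to the bench), y = the hinge axis, z = up
- thermometer: grey and black pistol-shaped thermometer, about 340 g, hanging level on one of two hooks. Origin = its seat: top of the D-shaped grip opening, an inverted V (30 degree slopes) that rests on the peg and centres itself. x = where the muzzle points, y = across, z = up. The opening goes through along y, x -18 to +20 mm, 0 to 70 mm under the seat. Foot 100 x 44 x 30 mm, underside 100 mm below the seat
- barrel (a point): centre of the thermometer's barrel, (10, 0, 34) mm from the seat; grasp here from above across its width. Barrel 150 mm long (x -65 to +85 mm from the seat), 40 mm wide, 44 mm high (z +12 to +56 mm). The whole's centre of mass lies about 45 mm under the seat
- muzzle (a point): centre of the muzzle's front face, (97, 0, 34) mm from the seat; x = line of sight
- cap (a point): centre of the outer face of the round steel bearing cap (68 mm across, 15 mm proud) on the end of the sander's motor, 250 mm over the bench. It faces along its own -y axis, level; z is up. The motor is 116 mm in diameter
- hook_left (a point): seat of the stand's left hook, 196 mm over the bench: where the thermometer's or push stick's seat rests when hung. Axes = the stand's. The 10 mm round steel peg is level along x, its axis 6 mm under this point; the post is 65 mm off at +x and no higher than the peg; the free end 35 mm off at -x is turned up to 7 mm above this point. Things hang with their x along the stand's +y
- hook_right (a point): seat of the stand's right hook, 170 mm from the left one along the stand's -y; otherwise the same
- push_stick: wooden push stick, 62 mm wide, 18 mm thick, hanging on the other hook; origin at its seat, as with the thermometer. Leave it alone
- jar: closed glass jar of hardware, 72 mm across, 90 mm high, origin under its middle. Leave it alone
- offcut: wooden offcut, 70 x 120 x 40 mm, flat on the bench, origin under its middle. Leave it alone
- offcut_long: wooden offcut, 50 x 200 x 35 mm, flat on the bench, origin under its middle. Leave it alone
- sander: grey bench disc sander fixed to the bench, origin on the bench under its motor; about 260 x 400 mm, 365 mm high. The motor lies along its y axis with the bearing cap at the -y end and the sanding disc at the +y end
Things that resemble listed ones, but are neither listed nor needed, are in the scene too. There is more than one size of the thermometer; the one meant has the size given above.

How it is judged:
By the outcome, as a careful person would: the job done as asked, in the order asked, and still so for the second after the job is handed in, with the robot touching nothing.
It also fails if it takes over 72 s, if anything falls off the work surface, if the arm or the gripper's body presses on something with over 40 N, if the wrist force passes 120 N, or if a joint passes its speed limit or range.

## Working session

There is one attempt and no reset: what is moved stays moved. The work goes in short steps, Python scripts to look and compute and a tool call to move; the robot and the scene stay as the last step left them, time stands still between calls to the robot, and variables do not carry over. Pictures are saved under pics/ and viewed, and the job is handed in when it is done.

Besides the shell and the picture viewer there is one more tool, called by a JSON object that holds its "fn" and its "kwargs", one argument or row to a line. step_arm: Moves the arm, as the interface text tells. Its arguments: {"type":"object","properties":{"rows":{"type":"array"},"force":{"type":"number"}},"required":["rows"]}

```bash
mkdir -p pics; ls; python3 - <<'E'
from rig import r,vision,order
import cv2,numpy as np
print(r.sense(), r.grip_point_offset)
for n in("scene","top","wrist"):
    s=r.sense()
    p,d=vision.grab_frame(n); cv2.imwrite(f"pics/{n}0.png",p[:,:,::-1]); np.savez(f"{n}0.npz",p=p,d=d,pos=s["eef_pos"],rot=s["tcp_rot"])
    print(n,vision.camera_info(n))
E
```

```text
pics
{'clock': 0.0, 'qpos': array([ 1.21860738e+00,  3.53647841e-01,  1.63414984e+00, -1.54261804e-05,
        1.15520615e+00, -2.39827770e-03]), 'qvel': array([ 4.17556606e-04, -2.23257975e-04,  3.86951167e-05,  2.96040147e-04,
       -4.60094583e-04,  1.05690179e-03]), 'joint_efforts': array([ 6.26371766e-04, -6.05248117e+01, -3.42061186e+01, -5.97500298e-05,
        9.34976677e-03, -5.75636093e-06]), 'eef_pos': array([214.02353918, 586.69377963, 230.55515649]), 'tcp_rot': array([-3.1339966 ,  1.56938508, -1.9129847 ]), 'contact_force': array([-0.1176735 , -0.94455692,  0.13505603]), 'wrist_torque': array([ 0.05892763, -0.00065269, -0.05404608]), 'opening': 1.000253974229064} -18.700000000000003
scene {'K': array([[385.05724424,   0.        , 276.1547017 ],
       [  0.        , 385.05724424, 206.28173644],
       [  0.        ,   0.        ,   1.        ]]), 'distortion': array([0.01499771, 0.        , 0.        , 0.        , 0.        ]), 'origin': array([1083.52604175, -477.09194773,  803.53878422]), 'attitude': array([-2.29669518,  0.00906311,  0.90620336])}
top {'K': array([[3
[... 264 characters left out ...]
8.33856956, 1156.22855788]), 'attitude': array([-3.00687227,  0.01252123, -1.58649366])}
wrist {'K': array([[364.02870771,   0.        , 289.37457334],
       [  0.        , 364.02870771, 211.97575912],
       [  0.        ,   0.        ,   1.        ]]), 'distortion': array([0.00893805, 0.        , 0.        , 0.        , 0.        ]), 'tool_from_camera': array([[ 1.30643545e-03, -2.65361297e-01,  9.64148160e-01,
        -1.41173107e+02],
       [ 2.40068921e-04, -9.64148872e-01, -2.65361818e-01,
         6.72309010e+01],
       [ 9.99999118e-01,  5.78140096e-04, -1.19589327e-03,
         7.04560078e-01],
       [ 0.00000000e+00,  0.00000000e+00,  0.00000000e+00,
         1.00000000e+00]])}
```

View pics/scene0.png

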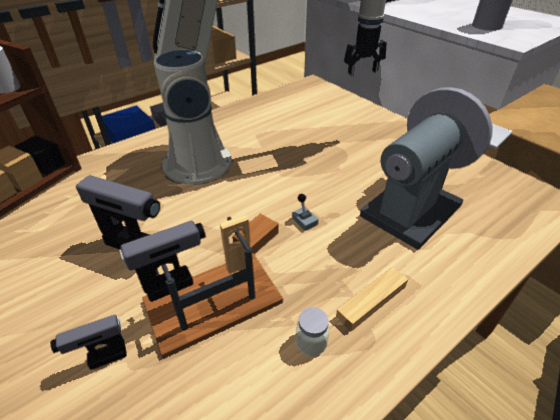

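View pics/top0.png

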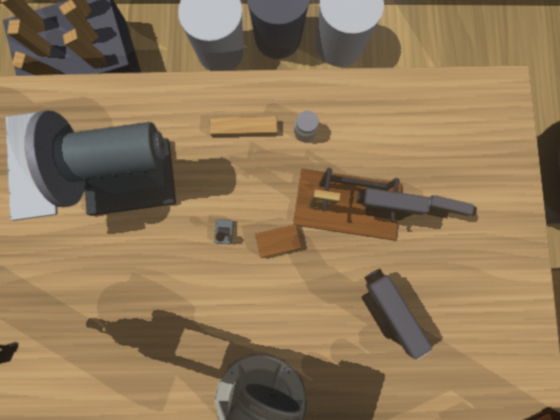

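View pics/wrist0.png

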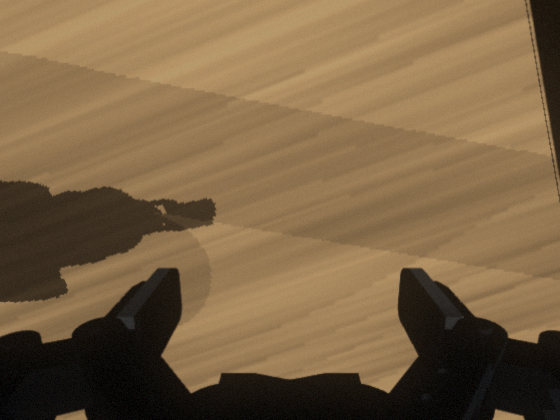

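The scene view shows three pistol-shaped things: A, a big one standing on the bench at (118,205); B, one hanging on the stand at (160,250); C, a small one lying on the bench at (90,340). The push stick hangs at (235,245), the switch is at (305,212) and the cap at (402,167). B is the only one hanging on a hook, so it should be the target. I'll confirm that with an enlarged crop and by checking its size.

```bash
cat > h.py <<'E'
import numpy as np,cv2
from scipy.spatial.transform import Rotation as R
from rig import r,vision,order
def cam(n,pos=None,rot=None):
    c=vision.camera_info(n)
    if n=="wrist":
        T=np.eye(4);T[:3,:3]=R.from_euler("xyz",rot).as_matrix();T[:3,3]=pos
        M=T@c["tool_from_camera"]
    else:
        M=np.eye(4);M[:3,:3]=R.from_euler("xyz",c["attitude"]).as_matrix();M[:3,3]=c["origin"]
    return c["K"],c["distortion"],M
def rays(uv,C):
    K,D,M=C
    n=cv2.undistortPoints(np.asarray(uv,float).reshape(-1,1,2),K,D).reshape(-1,2)
    d=np.c_[n,np.ones(len(n))]@M[:3,:3].T
    return M[:3,3],d
def plane(uv,C,z):
    o,d=rays(uv,C); return o+d*((z-o[2])/d[:,2])[:,None]
def cloud(d,C):
    h,w=d.shape; v,u=np.mgrid[:h,:w]
    o,dd=rays(np.c_[u.ravel(),v.ravel()],C)
    return (o+dd*d.reshape(-1,1)).reshape(h,w,3)
def tri(uvs,Cs):
    A=np.zeros((3,3));b=np.zeros(3);L=[]
    for uv,C in zip(uvs,Cs):
        o,d=rays([uv],C);d=d[0]/np.linalg.norm(d[0]);P=np.eye(3)-np.outer(d,d);A+=P;b+=P@o;L.append((o,P))
    x=np.linalg.solve(A,b); return x,[np.linalg.norm(P@(x-o)) for o,P in L]
def project(X,C):
    K,D,M=C;Mi=np.linalg.inv(M)
    return cv2.projectPoints(np.asarray(X,float).reshape(-1,1,3),cv2.Rodrigues(Mi[:3,:3])[0],Mi[:3,3],K,D)[0].reshape(-1,2)
def load(f,n):
    z=np.load(f); return z["p"],z["d"],cam(n,z["pos"],z["rot"])
def shot(n,tag):
    s=r.sense();p,d=vision.grab_frame(n);np.savez(tag+".npz",p=p,d=d,pos=s["eef_pos"],rot=s["tcp_rot"]);cv2.imwrite(f"pics/{tag}.png",p[:,:,::-1]);return p,d,cam(n,s["eef_pos"],s["tcp_rot"])
def crop(p,box,k,name):
    u0,v0,u1,v1=box;cv2.imwrite(f"pics/{name}.png",cv2.resize(p[v0:v1,u0:u1,::-1],None,fx=k,fy=k,interpolation=cv2.INTER_CUBIC))
E
python3 - <<'E'
from h import *
p,d,C=load("scene0.npz","scene"); pt,dt,Ct=load("top0.npz","top")
W=cloud(d,C);Wt=cloud(dt,Ct)
for nm,(u,v) in dict(stand=(160,240),big=(118,195),small=(90,332),muz=(203,232),cap=(399,168),tip=(302,198)).items(): print(nm,W[v,u].round(),)
for nm,(u,v) in dict(hang=(395,200),big=(400,312),small=(452,205),bench=(250,300),motor=(110,152)).items(): print("top",nm,Wt[v,u].round())
crop(p,(60,160,290,360),3,"c1"); crop(pt,(280,140,490,260),3.5,"c2"); crop(p,(270,80,500,250),3.4,"c3")
E
```

```text
stand [ 527. -338.  252.]
big [ 281. -341.  208.]
small [ 537. -520.  119.]
muz [ 547. -255.  237.]
cap [667. 219. 252.]
tip [462.  96.  87.]
top hang [ 517. -328.  251.]
top big [ 258. -338.  209.]
top small [ 523. -521.  116.]
top bench [273.  28.  -0.]
top motor [629. 320. 304.]
```

View pics/c1.png

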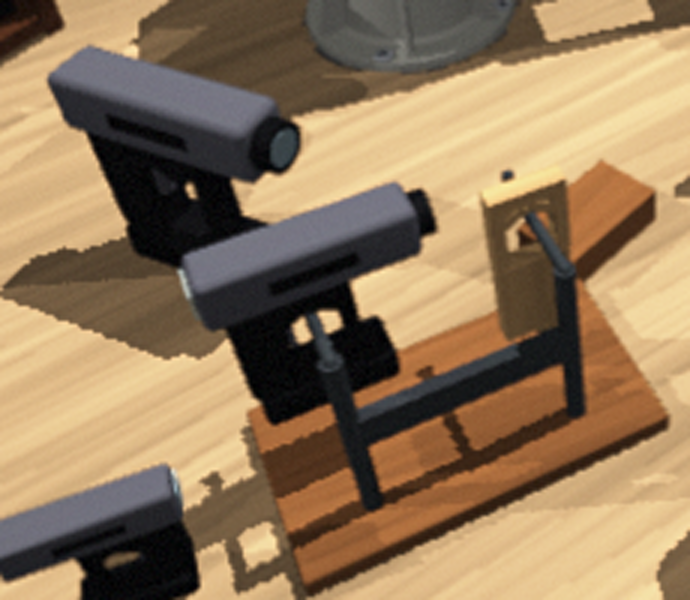

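View pics/c2.png

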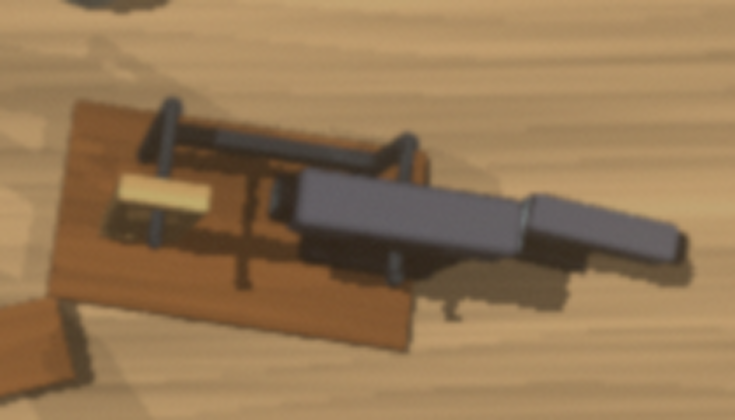

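View pics/c3.png

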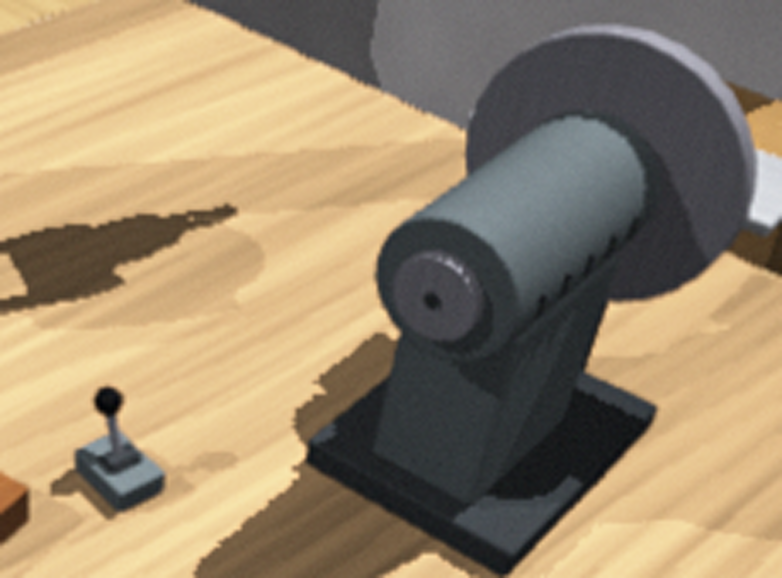

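The crops show B hanging on the right hook, with its muzzle towards the push stick on the left hook. A and C stand on the bench. B is the one meant; next I measure its size, the switch and the cap.

```bash
python3 - <<'E'
from h import *
p,d,C=load("scene0.npz","scene"); pt,dt,Ct=load("top0.npz","top")
W=cloud(d,C);Wt=cloud(dt,Ct)
# barrel top, from top and scene
def rect(P,name):
    c,s,a=cv2.minAreaRect(P[:,:2].astype(np.float32)); 
    b=cv2.boxPoints((c,s,a)); e=b[1]-b[0]; f=b[2]-b[1]; e=e if np.linalg.norm(e)>np.linalg.norm(f) else f
    print(name,len(P),"c",np.round(c,1),"size",np.round(s,1),"long yaw",np.round(np.arctan2(e[1],e[0]),3),"z",np.percentile(P[:,2],[5,50,95]).round(1))
for n,WW in(("top",Wt),("scene",W)):
    for nm,(x0,x1,y0,y1,z0,z1) in dict(barrelB=(430,620,-440,-235,246,258),A=(150,380,-450,-200,200,216),Cc=(480,580,-620,-440,110,126)).items():
        X=WW.reshape(-1,3);m=(X[:,0]>x0)&(X[:,0]<x1)&(X[:,1]>y0)&(X[:,1]<y1)&(X[:,2]>z0)&(X[:,2]<z1)
        rect(X[m],n+nm)
# raw colour contour in top of barrel on plane z=252
hsv=cv2.cvtColor(pt,cv2.COLOR_RGB2HSV); print("hsv barrel",hsv[200,395],"board",hsv[225,340],"bench",hsv[300,300])
# base board: z
X=Wt.reshape(-1,3);col=hsv.reshape(-1,3)
m=(X[:,0]>380)&(X[:,0]<680)&(X[:,1]>-430)&(X[:,1]<-100)&(X[:,2]>8)&(X[:,2]<30);rect(X[m],"board")
# switch
for n,WW in(("top",Wt),("scene",W)):
    X=WW.reshape(-1,3);m=(X[:,0]>400)&(X[:,0]<520)&(X[:,1]>40)&(X[:,1]<150)
    rect(X[m&(X[:,2]>19)&(X[:,2]<29)],n+" box")
    q=X[m&(X[:,2]>65)];print(n,"ball",len(q),q.mean(0).round(1),q.max(0).round(1),q.min(0).round(1))
# cap in scene: points with y near
X=W.reshape(-1,3);m=(np.linalg.norm(X-W[168,399],axis=1)<60)
q=X[m];print(q.min(0),q.max(0))
idx=np.flatnonzero(m)
# motor axis from top: cylinder ridge
X=Wt.reshape(-1,3)
for y in range(240,360,20):
    m=(X[:,1]>y-10)&(X[:,1]<y+10)&(X[:,0]>560)&(X[:,0]<740)&(X[:,2]>260);q=X[m]
    A=np.c_[2*q[:,0],2*q[:,2],np.ones(len(q))];s=np.linalg.lstsq(A,(q[:,0]**2+q[:,2]**2),rcond=None)[0]
    print(y,len(q),s[:2].round(1),np.sqrt(s[2]+s[0]**2+s[1]**2).round(1))
E
```

```text
topbarrelB 1013 c [ 518.8 -326.8] size [159.9  39.6] long yaw 1.405 z [246.9 249.8 252.4]
topA 1971 c [ 254.4 -335.6] size [217.9  54. ] long yaw 0.51 z [202.2 206.9 209.8]
topCc 505 c [ 524.  -524.9] size [125.7  31. ] long yaw 1.335 z [112.  116.2 119.8]
scenebarrelB 1185 c [ 520.8 -330. ] size [161.6  41.5] long yaw 1.388 z [247.2 251.4 253.2]
sceneA 1207 c [ 256.7 -339.6] size [213.4  53.3] long yaw 0.5 z [201.9 208.4 210.6]
sceneCc 973 c [ 525.8 -528. ] size [126.   32.7] long yaw 1.338 z [112.1 118.4 121. ]
hsv barrel [156  13  99] board [ 14 162 137] bench [ 17 107 181]
board 3712 c [ 513.  -255.4] size [300.5 241.2] long yaw 1.403 z [14.6 18.4 21.9]
top box 277 c [472.  103.1] size [50.4 69.8] long yaw -0.075 z [20.  23.7 27.3]
top ball 71 [451.9 103.7  86.1] [463.9 116.8  94.8] [439.6  91.8  76.5]
scene box 226 c [473.9  99.7] size [51.7 73.1] long yaw -0.111 z [21.6 24.7 27.3]
scene ball 64 [458.5  98.3  83.6] [468.3 112.5  93.3] [446.8  89.   65.4]
[608.16845916 212.07216858 195.0114999 ] [718.02937472 256.52978602 308.52917126]
240 515 [654.1 263.8] 42.2
260 411 [656.7 249.4] 57.4
280 414 [654.2 249.7] 57.3
300 418 [651.7 249.2] 57.5
320 412 [649.3 248.5] 58.2
340 418 [647.2 248.8] 58.1
```

B's barrel measures 160 x 40 including part of the muzzle; A is 218 x 54 and C is 126 x 31. So B has the stated size and also hangs. Now the ball by two views, the box yaw and the cap plane.

```bash
python3 - <<'E'
from h import *
p,d,C=load("scene0.npz","scene"); pt,dt,Ct=load("top0.npz","top")
W=cloud(d,C);Wt=cloud(dt,Ct)
uv=[]
for n,pp,WW in(("scene",p,W),("top",pt,Wt)):
    g=pp.max(2); m=((g<60)&(abs(WW[...,0]-460)<60)&(abs(WW[...,1]-100)<60)&(WW[...,2]>62)).astype(np.uint8)
    nn,l,st,ce=cv2.connectedComponentsWithStats(m); k=1+np.argmax(st[1:,4])
    cn=cv2.findContours((l==k).astype(np.uint8),0,2)[0][0]; c,rad=cv2.minEnclosingCircle(cn); print(n,c,rad,st[k],ce[k]); uv.append(c)
print("ball",tri(uv,[C,Ct]))
crop(pt,(200,205,250,255),10,"sw_t");crop(p,(285,185,325,235),10,"sw_s")
print(R.from_euler("xyz",r.sense()["tcp_rot"]).as_matrix().round(3))
# cap plane
X=W.reshape(-1,3);Y=np.array([-.118,.993,0]);
q=X[np.linalg.norm(X-W[168,399],axis=1)<75]
t=q@Y
print(np.histogram(t,bins=30))
E
```

```text
scene (301.0, 198.0) 4.123205661773682 [298 194   7   9  43] [301.23255814 197.60465116]
top (221.5, 234.0) 0.5001000165939331 [221 234   2   1   2] [221.5 234. ]
ball (array([457.54407818,  97.68040107,  83.15745362]), [np.float64(1.2061020294246938), np.float64(1.206102029424754)])
[[-0.    -0.939  0.343]
 [-0.001  0.343  0.939]
 [-1.     0.    -0.001]]
(array([ 41, 195, 212,  46,  18,  14,  19, 131, 390, 264,  72,  32,  28,
        26,  26,  26,  23,  24,  27,  25,  26,  20,  30,  25,  28,  23,
        22,  26,  13,   7]), array([134.33400934, 136.28936034, 138.24471134, 140.20006234,
       142.15541334, 144.11076434, 146.06611534, 148.02146634,
       149.97681734, 151.93216834, 153.88751934, 155.84287034,
       157.79822134, 159.75357234, 161.70892334, 163.66427434,
       165.61962534, 167.57497634, 169.53032734, 171.48567834,
       173.44102934, 175.39638034, 177.35173134, 179.30708234,
       181.26243334, 183.21778434, 185.17313535, 187.12848635,
       189.08383735, 191.03918835, 192.99453935]))
```

View pics/sw_t.png

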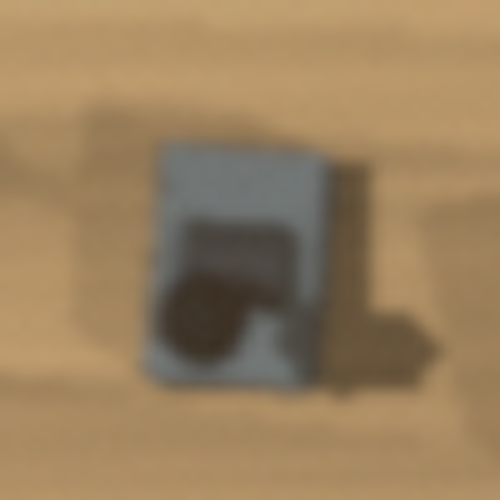

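View pics/sw_s.png

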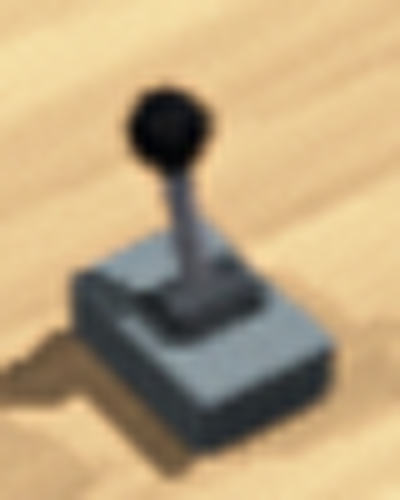

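```bash
python3 - <<'E'
from h import *
p,d,C=load("scene0.npz","scene"); pt,dt,Ct=load("top0.npz","top")
W=cloud(d,C);Wt=cloud(dt,Ct)
b,e=tri([(301.2,197.3),(219.8,236.4)],[C,Ct]);print("ball",b.round(1),e)
# box top corners in top view crop
bx=np.array([(162,147),(326,155),(310,388),(148,378)])/10-.5+[200,205]
Q=plane(bx,Ct,25)
print(Q.round(1),Q.mean(0).round(1)); m=(Q[0]+Q[1]-Q[2]-Q[3])/2;print("yaw",np.arctan2(m[1],m[0]),np.linalg.norm(m),np.linalg.norm(Q[0]-Q[1]))
X=W.reshape(-1,3);Y=np.array([-.118,.993,0])
t=X@Y; m=(np.linalg.norm(X-W[168,399],axis=1)<75)&(t>134)&(t<140.5)
q=X[m]; c=q.mean(0);u,s,v=np.linalg.svd(q-c);print("cap face",m.sum(),c.round(1),"normal",v[2].round(3),q.min(0),q.max(0))
mm=m.reshape(420,560).astype(np.uint8); cn=max(cv2.findContours(mm,0,1)[0],key=cv2.contourArea)
el=cv2.fitEllipse(cn);print(el)
o,dd=rays([el[0]],C); print("on plane",(o+dd*((137.3-o@Y)/(dd@Y))[:,None]).round(1))
mB=(np.linalg.norm(X-W[168,399],axis=1)<75)&(t>149)&(t<154);qb=X[mB];print("motor face",qb.min(0).round(1),qb.max(0).round(1),len(qb))
E
```

```text
ball [451.6 103.3  78.8] [np.float64(0.8131555330349355), np.float64(0.8131555330350416)]
[[506.2 123.6  25. ]
 [503.   75.9  25. ]
 [435.7  80.7  25. ]
 [439.3 127.4  25. ]] [471.1 101.9  25. ]
yaw -0.06411683727403635 67.23827895258265 47.733519749860335
cap face 461 [663.6 217.9 252. ] normal [-0.114  0.993 -0.   ] [629.81779343 212.07216858 216.27465824] [696.09893357 223.71460778 285.2540444 ]
((397.5397033691406, 167.52505493164062), (21.133895874023438, 26.413976669311523), 139.46728515625)
on plane [[664.3 217.2 253. ]]
motor face [605.5 223.2 195. ] [717.2 239.8 308.3] 751
```

Ball at about (451.6,103.3,78.8), hinge at (471,102), box yaw about -0.08, and the cap face at about (663,218.5,250.5) with yaw 0.117. I'll bring the closed fingers to the robot side of the ball.

{"fn": "step_arm", "kwargs": {
  "rows": [
    [50, -60, -15, 0, 0, 0.1, 0],
    [75, -120, -30, 0, 0, 0.27, 0],
    [100, -180, -40, 0, 0, 0.27, 0],
    [115, -240, -50, 0, 0, 0.27, 0],
    [130, -300, -60, 0, 0, 0.27, 0],
    [150, -360, -70, 0, 0, 0.27, 0],
    [175, -420, -80, 0, 0, 0.27, 0],
    [195, -470, -80, 0, 0, 0.27, 0]
  ],
  "force": 30
}}

```text
clock: 1.15
eef_pos: [401.8, 133.5, 151.5]
tcp_rot: [3.018, 1.57, -1.774]
contact_force: [0.6, -0.3, 0.2]
opening: 0.001
```

{"fn": "step_arm", "kwargs": {
  "rows": [
    [10, -27, 0, 0, 0, 0, 0],
    [11, -27, -20, 0, 0, 0, 0],
    [11, -27, -40, 0, 0, 0, 0],
    [11, -27, -65, 0, 0, 0, 0],
    [11, -27, -93, 0, 0, 0, 0],
    [11, -27, -93, 0, 0, 0, 0],
    [11, -27, -93, 0, 0, 0, 0],
    [11, -27, -93, 0, 0, 0, 0]
  ]
}}

```text
clock: 2.15
eef_pos: [413.6, 106.7, 59.5]
tcp_rot: [-1.869, 1.569, -0.378]
contact_force: [1.1, 0.9, -0.4]
opening: 0.005
```

```bash
python3 - <<'E'
from h import *
s=r.sense();print(s["eef_pos"],R.from_euler("xyz",s["tcp_rot"]).as_matrix().round(3),s["contact_force"])
p,d,C=shot("scene","s1"); crop(p,(250,130,350,230),6,"s1c")
E
```

```text
[413.609754   106.72084269  59.4881672 ] [[ 0.002 -0.997  0.079]
 [-0.001  0.079  0.997]
 [-1.    -0.002 -0.   ]] [ 1.05134143  0.93832199 -0.39390532]
```

View pics/s1c.png

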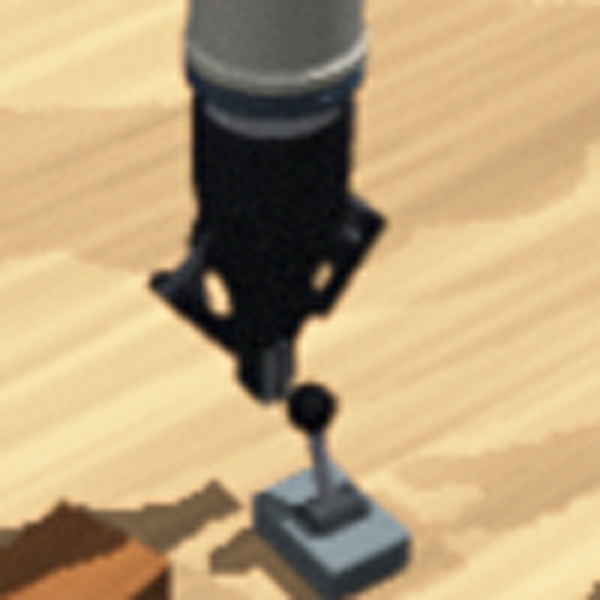

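The closed fingertips (crop 265,390) are just behind the ball (310,408), in line with it. Now I push it over gradually.

{"fn": "step_arm", "kwargs": {
  "rows": [
    [10, -1, 0, 0, 0, 0, 0],
    [18, -1.5, 0, 0, 0, 0, 0],
    [26, -2, 0, 0, 0, 0, 0],
    [33, -2.5, 0, 0, 0, 0, 0],
    [40, -3, 0, 0, 0, 0, 0],
    [46, -3.5, 0, 0, 0, 0, 0],
    [52, -4, 0, 0, 0, 0, 0],
    [57, -4.5, 0, 0, 0, 0, 0]
  ]
}}

```text
clock: 3.2
eef_pos: [470.7, 102.2, 59.3]
tcp_rot: [-1.973, 1.569, -0.482]
contact_force: [-0.9, 0.5, -0.3]
opening: 0.005
```

{"fn": "step_arm", "kwargs": {
  "rows": [
    [1, 0, 0, 0, 0, 0, 0],
    [2, 0, 0, 0, 0, 0, 0],
    [3, 0, 0, 0, 0, 0, 0],
    [4, 0, 0, 0, 0, 0, 0],
    [5, 0, 0, 0, 0, 0, 0],
    [6, 0, 0, 0, 0, 0, 0],
    [6, 0, 0, 0, 0, 0, 0],
    [6, 0, 0, 0, 0, 0, 0]
  ]
}}

```text
clock: 4.2
eef_pos: [476.9, 102.2, 59.4]
tcp_rot: [-1.859, 1.569, -0.368]
contact_force: [-0.3, -0.6, -0.6]
opening: -0.001
```

```bash
python3 - <<'E'
from h import *
s=r.sense();print(s["eef_pos"],s["contact_force"])
p,d,C=shot("scene","s2"); crop(p,(270,160,340,230),8,"s2c")
E
```

```text
[476.91609854 102.18922698  59.3630245 ] [-0.30301881 -0.56440646 -0.55975746]
```

View pics/s2c.png

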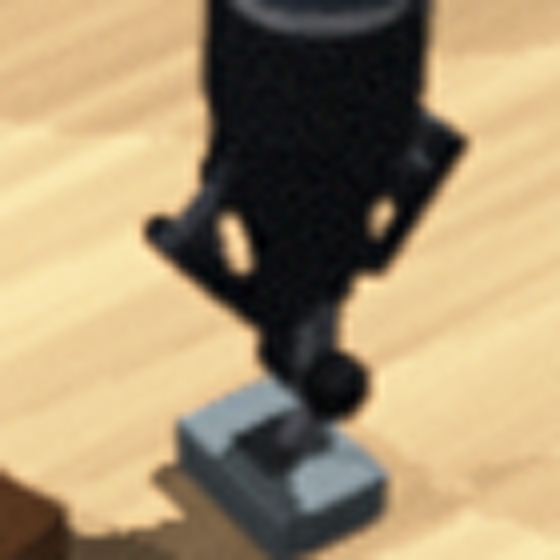

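{"fn": "step_arm", "kwargs": {
  "rows": [
    [1, 0, 0, 0, 0, 0, 0],
    [1.5, 0, 0, 0, 0, 0, 0],
    [2, 0, 0, 0, 0, 0, 0],
    [2.5, 0, 0, 0, 0, 0, 0],
    [3, 0, 0, 0, 0, 0, 0],
    [3, 0, 0, 0, 0, 0, 0],
    [3, 0, 0, 0, 0, 0, 0],
    [3, 0, 0, 0, 0, 0, 0]
  ]
}}

```text
clock: 5.25
eef_pos: [477.4, 102.1, 59.0]
tcp_rot: [1.972, 1.568, -2.82]
contact_force: [-11.2, 1.1, 6.0]
opening: -0.003
```

The wrist force rose to 11 N with the tool held at x = 477, so the lever is against its end stop. I'll retreat back and up, then check it.

{"fn": "step_arm", "kwargs": {
  "rows": [
    [-10, 0.5, 0, 0, 0, 0, 0],
    [-20, 1, 10, 0, 0, 0, 0],
    [-20, 1, 70, 0, 0, -0.1, 0],
    [-20, 0, 130, 0, 0, -0.25, 0],
    [-20, -10, 190, 0, 0, -0.4, 0],
    [-10, -40, 240, 0, 0, -0.55, 0],
    [0, -90, 260, 0, 0, -0.7, 0],
    [5, -150, 270, 0, 0, -0.85, 40]
  ]
}}

```text
clock: 6.25
eef_pos: [483.1, -48.9, 331.8]
tcp_rot: [-0.077, 1.568, 0.561]
contact_force: [0.6, -0.5, -0.6]
opening: 0.202
```

{"fn": "step_arm", "kwargs": {
  "rows": [
    [5, -55, 35, 0, 0, -0.18, 85],
    [12, -110, 40, 0, 0, -0.35, 85],
    [20, -165, 45, 0, 0, -0.5, 85],
    [28, -220, 45, 0, 0, -0.65, 85],
    [35, -260, 45, 0, 0, -0.78, 85],
    [38, -275, 45, 0, 0, -0.8, 85],
    [38, -280, 45, 0, 0, -0.8, 85],
    [38, -280, 45, 0, 0, -0.8, 85]
  ]
}}

```text
clock: 7.25
eef_pos: [521.0, -328.0, 377.0]
tcp_rot: [0.069, 1.568, -0.092]
contact_force: [-0.3, -0.1, -0.2]
opening: 0.991
```

```bash
python3 - <<'E'
from h import *
s=r.sense();print(s["eef_pos"],R.from_euler("xyz",s["tcp_rot"]).as_matrix().round(3),s["clock"])
p,d,C=shot("wrist","w1"); p,d,C=shot("scene","s3"); crop(p,(270,160,340,230),8,"s3c")
E
```

```text
[ 520.98665849 -327.98979168  376.99385542] [[ 0.002  0.16   0.987]
 [-0.     0.987 -0.16 ]
 [-1.     0.     0.002]] 7.25
```

View pics/w1.png

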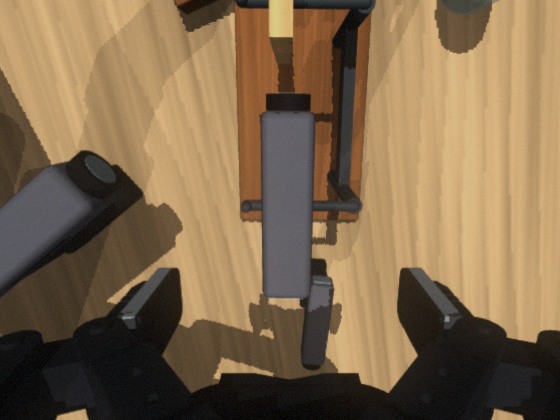

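View pics/s3c.png

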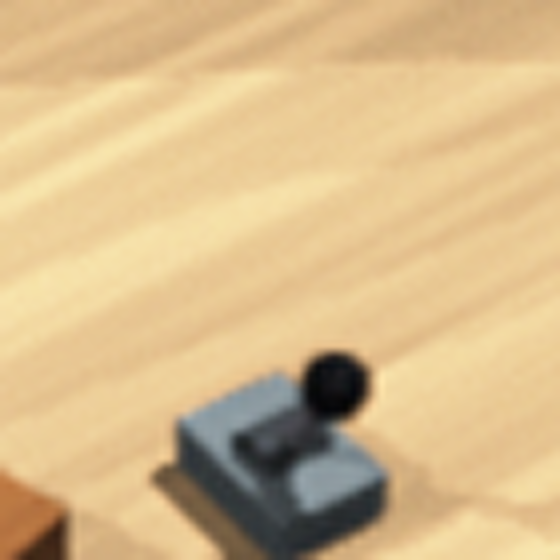

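The lever stays fully over (ball at crop 335,385). The wrist view shows B's barrel from (262–313,110) to (265–310,297), midway between the pads, with C behind and below it. Now I measure the barrel.

```bash
python3 - <<'E'
from h import *
p,d,C=load("w1.npz","wrist");W=cloud(d,C)
X=W.reshape(-1,3);m=(X[:,2]>240)&(X[:,2]<262)&(abs(X[:,0]-520)<80)&(abs(X[:,1]+328)<110)
mm=m.reshape(420,560).astype(np.uint8)
cn=max(cv2.findContours(mm,0,1)[0],key=cv2.contourArea)
print(cv2.boundingRect(cn),np.percentile(X[m][:,2],[5,50,95]))
# top-face corners picked from edges
hsv=p.max(2).astype(int)
cor=np.array([(262,113),(313.5,113),(309.5,297),(264.5,297)])
for z in(250,252):
    Q=plane(cor,C,z);l=(Q[0]+Q[1]-Q[2]-Q[3])/2
    print(z,Q[:,:2].round(1).tolist(),"c",Q.mean(0).round(1),"len",np.linalg.norm(l).round(1),"wid",np.linalg.norm(Q[0]-Q[1]).round(1),np.linalg.norm(Q[2]-Q[3]).round(1),"yaw",np.arctan2(l[1],l[0]).round(3))
crop(p,(230,80,350,320),2.4,"w1c")
# triangulate barrel corners with top camera / scene later
E
```

```text
(261, 92, 55, 208) [244.58255156 249.97934476 251.30771291]
250 [[512.7, -259.2], [548.8, -265.0], [525.0, -408.0], [488.8, -402.1]] c [ 518.8 -333.5  250. ] len 144.9 wid 36.6 36.7 yaw 1.405
252 [[512.8, -259.2], [548.7, -265.0], [525.1, -406.9], [489.1, -401.0]] c [ 518.9 -333.   252. ] len 143.8 wid 36.3 36.5 yaw 1.405
```

View pics/w1c.png

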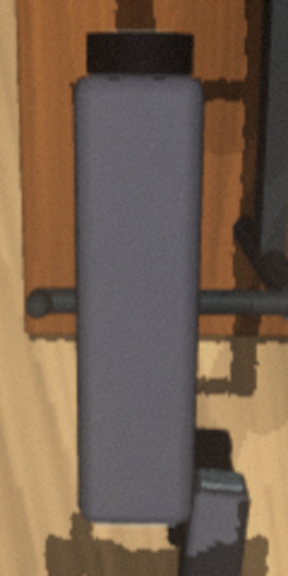

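Barrel centre at about (519,-333), top at about 251 (the text says 252), axis yaw 1.405. I'll descend, then grip.

{"fn": "step_arm", "kwargs": {
  "rows": [
    [-2, -5, -25, 0, 0, -0.005, 85],
    [-2, -5, -60, 0, 0, -0.005, 85],
    [-2, -5, -95, 0, 0, -0.005, 85],
    [-2, -5, -125, 0, 0, -0.005, 85],
    [-2, -5, -145, 0, 0, -0.005, 85],
    [-2, -5, -158, 0, 0, -0.005, 85],
    [-2, -5, -164, 0, 0, -0.005, 85],
    [-2, -5, -164, 0, 0, -0.005, 85]
  ]
}}

```text
clock: 8.35
eef_pos: [519.3, -332.6, 213.4]
tcp_rot: [-0.024, 1.568, -0.188]
contact_force: [-0.8, -0.7, 0.1]
opening: 0.996
```

```bash
python3 - <<'E'
from h import *
s=r.sense();print(s["eef_pos"],R.from_euler("xyz",s["tcp_rot"]).as_matrix().round(3),s["contact_force"])
p,d,C=shot("wrist","w2");p,d,C=shot("scene","s4");crop(p,(90,140,270,330),4,"s4c")
E
```

```text
[ 519.28792788 -332.58047683  213.37479804] [[ 0.003  0.164  0.986]
 [-0.001  0.986 -0.164]
 [-1.    -0.     0.003]] [-0.75473529 -0.6971621   0.05680878]
```

View pics/s4c.png

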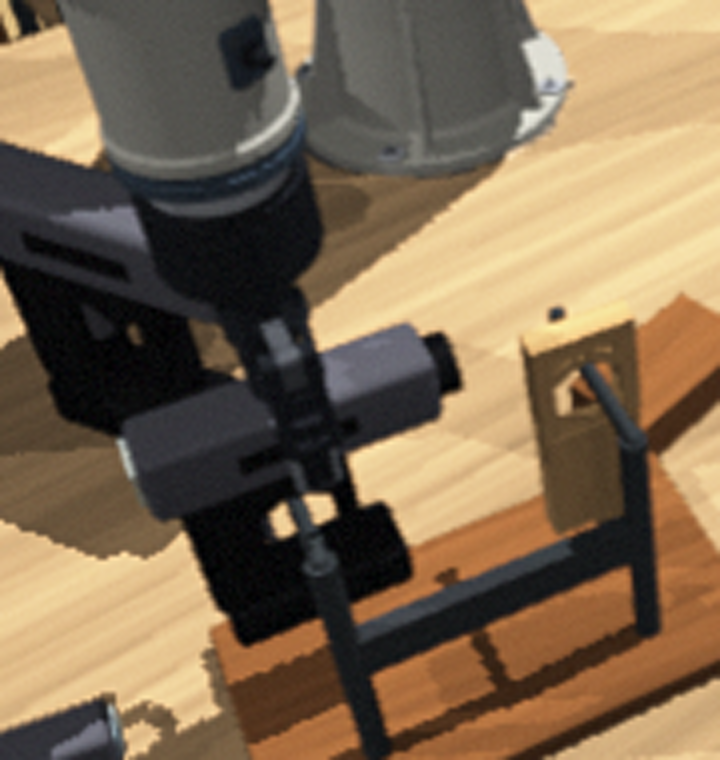

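View pics/w2.png

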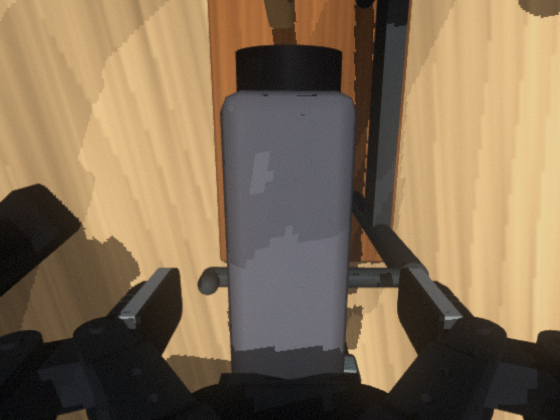

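The fingers straddle the barrel, centred (barrel mid-column 290, pads at 172 and 408), and are clear of the peg. Closing now.

{"fn": "step_arm", "kwargs": {
  "rows": [
    [0, 0, 0, 0, 0, 0, 50],
    [0, 0, 0, 0, 0, 0, 45],
    [0, 0, 0, 0, 0, 0, 42],
    [0, 0, 0, 0, 0, 0, 36],
    [0, 0, 0, 0, 0, 0, 30],
    [0, 0, 0, 0, 0, 0, 30],
    [0, 0, 0, 0, 0, 0, 30],
    [0, 0, 0, 0, 0, 0, 30]
  ],
  "force": 70
}}

```text
clock: 9.45
eef_pos: [519.4, -332.9, 214.2]
tcp_rot: [-0.144, 1.567, -0.309]
contact_force: [-3.0, 1.1, 5.8]
opening: 0.457
```

Held at 39 mm. I'll lift 25 mm straight up and check.

{"fn": "step_arm", "kwargs": {
  "rows": [
    [0, 0, 2, 0, 0, 0, 30],
    [0, 0, 5, 0, 0, 0, 30],
    [0, 0, 9, 0, 0, 0, 30],
    [0, 0, 13, 0, 0, 0, 30],
    [0, 0, 18, 0, 0, 0, 30],
    [0, 0, 22, 0, 0, 0, 30],
    [0, 0, 25, 0, 0, 0, 30],
    [0, 0, 25, 0, 0, 0, 30]
  ]
}}

```text
clock: 10.45
eef_pos: [519.5, -333.0, 239.5]
tcp_rot: [-0.177, 1.567, -0.342]
contact_force: [-0.5, 1.1, -2.6]
opening: 0.46
```

```bash
python3 - <<'E'
from h import *
s=r.sense();print(s["eef_pos"],R.from_euler("xyz",s["tcp_rot"]).as_matrix().round(3),s["contact_force"])
p,d,C=shot("scene","s5");crop(p,(90,140,270,330),4,"s5c")
E
```

```text
[ 519.52104077 -333.00217853  239.54836643] [[ 0.004  0.164  0.986]
 [-0.001  0.986 -0.164]
 [-1.    -0.001  0.004]] [-0.51012765  1.10373159 -2.63057337]
```

View pics/s5c.png

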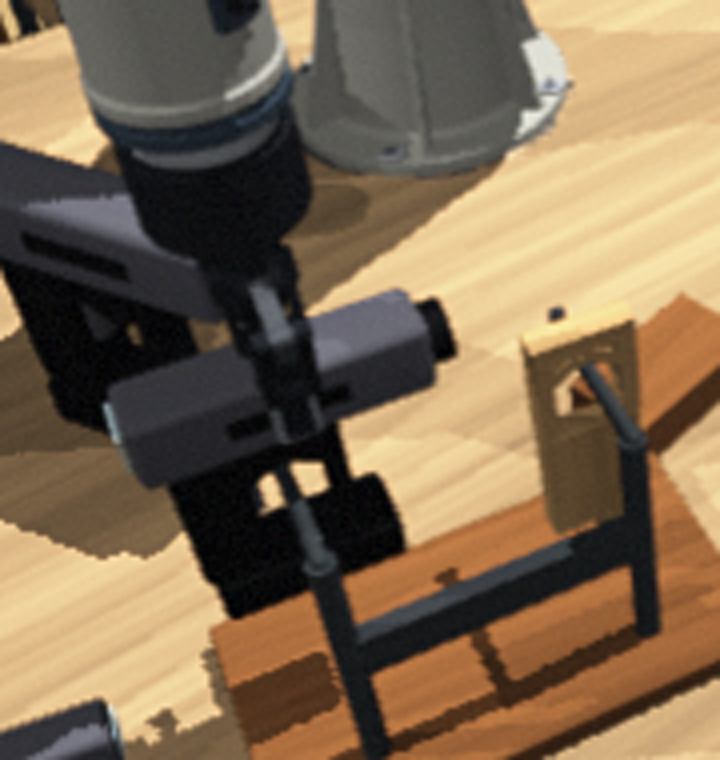

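B came up level with the gripper and the peg now runs through the middle of the opening. I'll slide it 85 mm along the stand's -x, then rise.

{"fn": "step_arm", "kwargs": {
  "rows": [
    [-8, 1.3, 0, 0, 0, 0, 30],
    [-20, 3.3, 0, 0, 0, 0, 30],
    [-34, 5.6, 0, 0, 0, 0, 30],
    [-50, 8.2, 0, 0, 0, 0, 30],
    [-66, 10.8, 0, 0, 0, 0, 30],
    [-78, 12.8, 0, 0, 0, 0, 30],
    [-84, 13.8, 0, 0, 0, 0, 30],
    [-84, 13.8, 0, 0, 0, 0, 30]
  ]
}}

```text
clock: 11.5
eef_pos: [435.2, -319.2, 239.5]
tcp_rot: [-0.179, 1.567, -0.345]
contact_force: [-0.2, -0.8, -3.0]
opening: 0.462
```

{"fn": "step_arm", "kwargs": {
  "rows": [
    [0, 0, 10, 0, 0, 0, 30],
    [0, 0, 30, 0, 0, 0, 30],
    [0, 0, 50, 0, 0, 0, 30],
    [0, 0, 70, 0, 0, 0, 30],
    [0, 0, 85, 0, 0, 0, 30],
    [0, 0, 95, 0, 0, 0, 30],
    [0, 0, 100, 0, 0, 0, 30],
    [0, 0, 100, 0, 0, 0, 30]
  ]
}}

```text
clock: 12.5
eef_pos: [435.2, -319.2, 339.4]
tcp_rot: [-0.166, 1.567, -0.331]
contact_force: [-0.1, -0.0, -3.4]
opening: 0.457
```

```bash
python3 - <<'E'
from h import *
s=r.sense();print(s["eef_pos"],R.from_euler("xyz",s["tcp_rot"]).as_matrix().round(3),s["contact_force"])
p,d,C=shot("scene","s6")
p,d,C=shot("top","t6")
p,d,C=shot("wrist","w6")
E
```

```text
[ 435.24663423 -319.21424621  339.43203614] [[ 0.004  0.165  0.986]
 [-0.001  0.986 -0.165]
 [-1.    -0.001  0.004]] [-0.12447756 -0.01875586 -3.39567023]
```

View pics/s6.png

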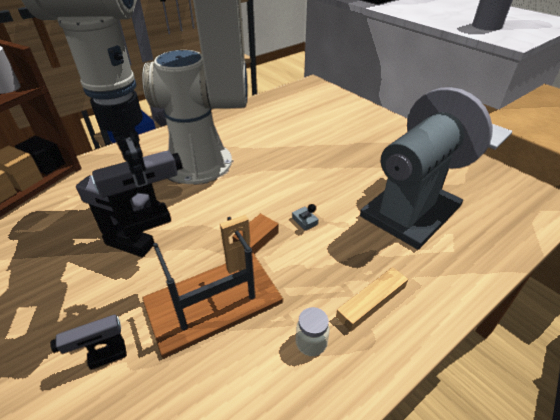

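View pics/w6.png

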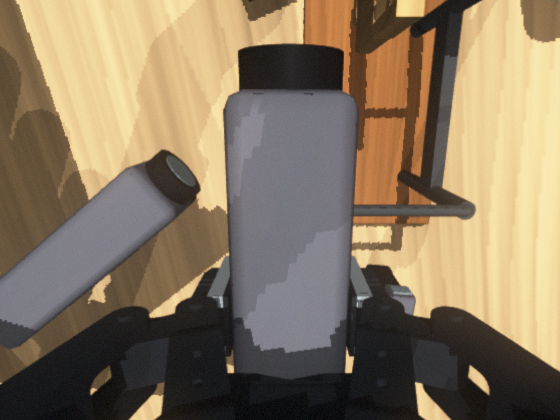

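The scene view shows B held level at about (140,175), clear of the stand, with the push stick still hanging. I check the held barrel's pitch and muzzle position in the tool frame.

```bash
python3 - <<'E'
from h import *
for f in("w2","w6"):
    z=np.load(f+".npz");p,d,C=load(f+".npz","wrist");W=cloud(d,C)
    T=R.from_euler("xyz",z["rot"]).as_matrix()
    L=(W-z["pos"])@T
    g=L[110:240,250:330].reshape(-1,3)
    A=np.c_[g[:,1],g[:,2],np.ones(len(g))];s=np.linalg.lstsq(A,g[:,0],rcond=None)[0];print(f,"topface x=",s.round(4))
    for v in (45,50,60,80,88,95,100): print(v,L[v,290].round(1))
    row=L[150];k=(row[:,0]>-50)&(row[:,0]<-25)&(abs(row[:,2])<40);print("z extent",row[k][:,2].min(),row[k][:,2].max())
E
```

```text
w2 topface x= [-6.69000e-02  3.10000e-03 -3.41122e+01]
45 [-31.9  85.3   0. ]
50 [-30.8  84.2   0. ]
60 [-33.1  81.3   0. ]
80 [-32.8  76.1   0. ]
88 [-32.1  74.1   0. ]
95 [-35.3  72.    0. ]
100 [-36.5  70.7   0. ]
z extent -20.149465257495713 18.885122836304376
w6 topface x= [-7.6500e-02  9.3000e-03 -3.2728e+01]
45 [-31.3  85.4   0. ]
50 [-31.4  84.1   0. ]
60 [-30.   81.7   0. ]
80 [-31.7  76.2   0. ]
88 [-30.1  74.2   0. ]
95 [-34.   72.1   0. ]
100 [-34.4  70.7   0. ]
z extent -19.553512840152433 19.917942132883038
```

{"fn": "step_arm", "kwargs": {
  "rows": [
    [0, 15, 5, 0, 0, 0, 30],
    [0, 45, 10, 0, 0, 0.03, 30],
    [0, 85, 15, 0, 0, 0.08, 30],
    [5, 130, 20, 0, 0, 0.13, 30],
    [15, 175, 20, 0, 0, 0.18, 30],
    [35, 220, 20, 0, 0, 0.23, 30],
    [60, 260, 15, 0, 0, 0.27, 30],
    [90, 290, 10, 0, 0, 0.283, 30]
  ]
}}

```text
clock: 13.65
eef_pos: [525.0, -26.5, 349.2]
tcp_rot: [0.018, 1.567, 0.138]
contact_force: [0.6, -0.1, -3.1]
opening: 0.461
```

```bash
python3 - <<'E'
from h import *
s=r.sense();print(s["eef_pos"],R.from_euler("xyz",s["tcp_rot"]).as_matrix().round(3),s["contact_force"])
E
```

```text
[524.95670499 -26.45459136 349.21467281] [[ 0.004 -0.119  0.993]
 [ 0.     0.993  0.119]
 [-1.     0.     0.004]] [ 0.55208785 -0.14882661 -3.05491673]
```

{"fn": "step_arm", "kwargs": {
  "rows": [
    [20, 5, 0, 0, 0, 0, 30],
    [50, 10, -10, 0, 0, 0, 30],
    [80, 18, -35, 0, 0, 0, 30],
    [110, 25, -60, 0, 0, 0, 30],
    [135, 30, -85, 0, 0, 0, 30],
    [153, 34, -102, 0, 0, 0, 30],
    [163, 35, -112, 0, 0, 0, 30],
    [163, 35, -112, 0, 0, 0, 30]
  ]
}}

```text
clock: 14.65
eef_pos: [687.5, 9.0, 236.5]
tcp_rot: [0.147, 1.569, 0.267]
contact_force: [-0.4, 0.5, -4.3]
opening: 0.463
```

```bash
python3 - <<'E'
from h import *
s=r.sense();print(s["eef_pos"],R.from_euler("xyz",s["tcp_rot"]).as_matrix().round(3),s["contact_force"])
p,d,C=shot("scene","s7");crop(p,(280,90,500,255),3.5,"s7c")
p,d,C=shot("top","t7");crop(p,(60,80,320,260),3,"t7c")
p,d,C=shot("wrist","w7")
E
```

```text
[687.53711405   8.95801975 236.52509195] [[ 0.002 -0.12   0.993]
 [ 0.001  0.993  0.12 ]
 [-1.     0.     0.002]] [-0.37568247  0.52721228 -4.29837875]
```

View pics/s7c.png

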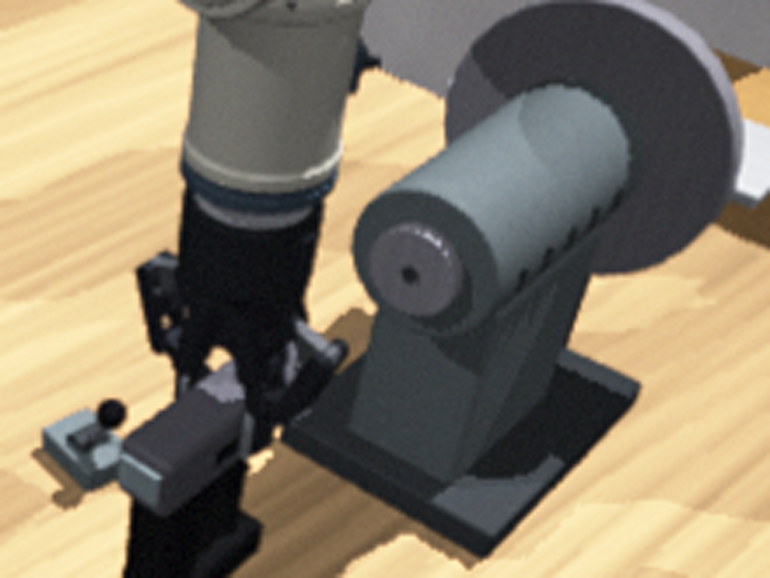

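View pics/t7c.png

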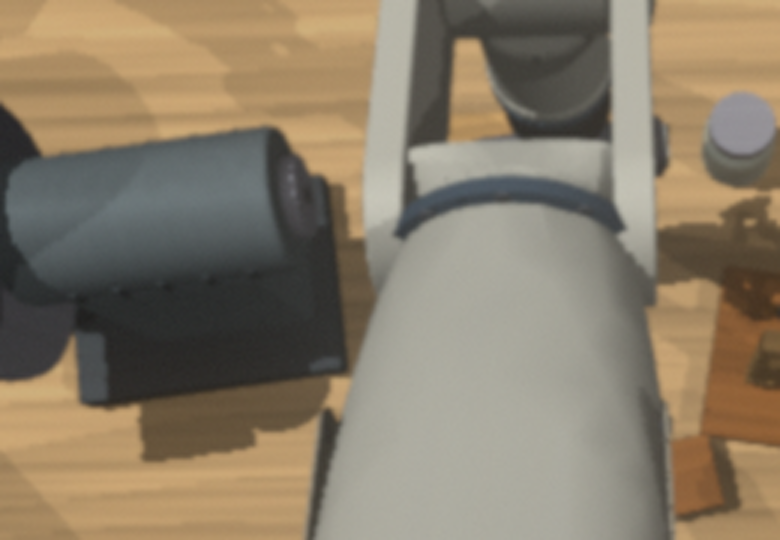

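View pics/w7.png

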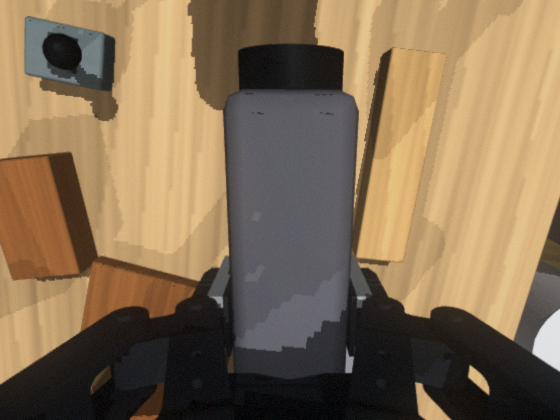

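```bash
python3 - <<'E'
from h import *
p,d,C=load("s7.npz","scene");W=cloud(d,C)
z=np.load("s7.npz");Y=np.array([-.118,.993,0]);Xs=np.array([.993,.118,0]);tcp=z["pos"]
X=W.reshape(-1,3);L=np.c_[(X-tcp)@Xs,(X-tcp)@Y,X[:,2]]
col=p.reshape(-1,3).astype(int)
rear=(L[:,1]<-10)&(L[:,1]>-95)&(abs(L[:,0])<40)&(L[:,2]>225)&(L[:,2]<290)&(col.min(1)>40)
q=L[rear];print(rear.sum(),q.min(0),q.max(0))
top=q[(q[:,2]>268)&(q[:,1]>-72)&(q[:,1]<-15)];print("top",len(top),top.mean(0));
s=np.linalg.lstsq(np.c_[top[:,0],top[:,1],np.ones(len(top))],top[:,2],rcond=None)[0];print("z=",s.round(3))
side=q[(q[:,0]>16)&(q[:,2]>238)&(q[:,2]<266)&(q[:,1]>-70)];print("side",len(side));
s=np.linalg.lstsq(np.c_[side[:,1],side[:,2],np.ones(len(side))],side[:,0],rcond=None)[0];print("x=",s.round(3))
bk=q[(q[:,1]<-72)];print("back",len(bk),bk.mean(0))
t=X@Y; m=(t>134)&(t<140.5)&(abs(X[:,0]-663)<38)&(abs(X[:,2]-250)<40);print("cap c rel",L[m].mean(0), (L[m].min(0)+L[m].max(0))/2)
E
```

```text
689 [-31.8513804  -81.83043132 231.25781282] [ 27.69729937 -10.15442524 285.47032443]
top 369 [  3.02254363 -43.75505601 273.55993978]
z= [-3.2000e-02  1.0000e-03  2.7372e+02]
side 36
x= [1.0600e-01 2.0000e-02 2.0329e+01]
back 227 [  2.43862785 -77.60015331 258.79054588]
cap c rel [  1.18101313 210.47898334 252.15812957] [  0.36856126 209.93808712 251.96807086]
```

The scene fit shows the barrel level (slope 0.001), at the cap's height and on its axis within about 1 mm. The muzzle is about 124 mm from the cap, so I'll go 24 mm closer and hold.

{"fn": "step_arm", "kwargs": {
  "rows": [
    [-0.5, 3, 0, 0, 0, 0, 30],
    [-1, 7, 0, 0, 0, 0, 30],
    [-1.5, 12, 0, 0, 0, 0, 30],
    [-2.2, 17, 0, 0, 0, 0, 30],
    [-3, 21, 0, 0, 0, 0, 30],
    [-3.5, 23.5, 0, 0, 0, 0, 30],
    [-3.5, 23.5, 0, 0, 0, 0, 30],
    [-3.5, 23.5, 0, 0, 0, 0, 30]
  ]
}}

```text
clock: 15.8
eef_pos: [684.3, 31.9, 238.3]
tcp_rot: [-0.028, 1.566, 0.092]
contact_force: [-0.6, -0.6, -3.2]
opening: 0.463
```

```bash
python3 - <<'E'
from h import *
s=r.sense();print(s["eef_pos"],R.from_euler("xyz",s["tcp_rot"]).as_matrix().round(3))
tcp=s["eef_pos"];M=R.from_euler("xyz",s["tcp_rot"]).as_matrix();u=M[:,1]
p,d,C=shot("scene","s8");crop(p,(280,90,500,255),3.5,"s8c");W=cloud(d,C).reshape(-1,3)
Y=np.array([-.118,.993,0]);t=W@Y;m=(t>134)&(t<140.5)&(abs(W[:,0]-663)<38)&(abs(W[:,2]-250)<40)
q=W[m];print("cap scene",q.mean(0),((q.min(0)+q.max(0))/2))
mz=tcp+87*u-15.5*M[:,0];print("muzzle",mz)
for cap in(np.array([662.3,219.5,250.]),q.mean(0)):
    D=cap-mz;print("dist",D@u,"miss",(D-(D@u)*u).round(1))
E
```

```text
[684.25085046  31.89583259 238.28311203] [[ 0.004 -0.119  0.993]
 [ 0.     0.993  0.119]
 [-1.    -0.     0.004]]
cap scene [664.04276847 218.06956587 252.35263583] [663.03294698 217.64878259 250.28147863]
muzzle [673.82240504 118.27051275 253.7722099 ]
dist 101.88176020214958 miss [ 0.6  0.1 -3.8]
dist 100.25368872831959 miss [ 2.2  0.3 -1.4]
```

View pics/s8c.png

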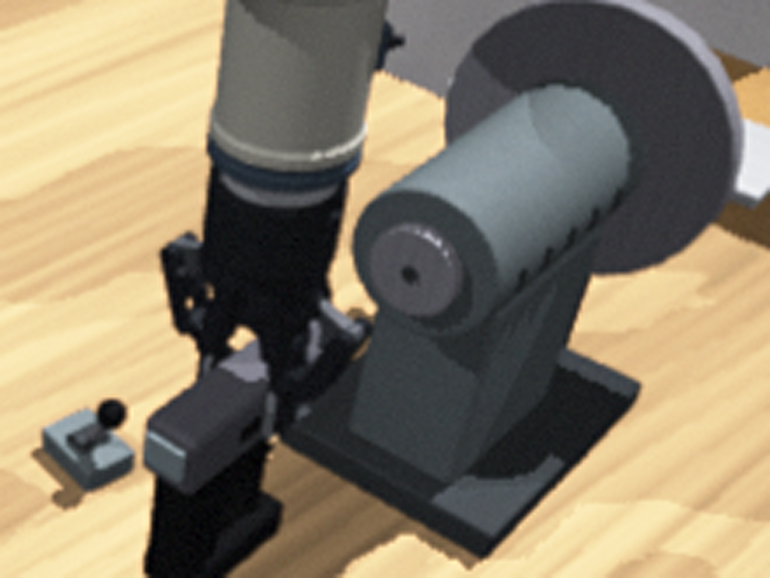

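Aligned within a millimetre or two, but about 3 mm high. I'll correct that and hold.

{"fn": "step_arm", "kwargs": {
  "rows": [
    [0.5, 1, -1, 0, 0, 0, 30],
    [0.5, 1, -2, 0, 0, 0, 30],
    [0.5, 1, -2.8, 0, 0, 0, 30],
    [0.5, 1, -2.8, 0, 0, 0, 30],
    [0.5, 1, -2.8, 0, 0, 0, 30],
    [0.5, 1, -2.8, 0, 0, 0, 30],
    [0.5, 1, -2.8, 0, 0, 0, 30],
    [0.5, 1, -2.8, 0, 0, 0, 30]
  ]
}}

```text
clock: 16.85
eef_pos: [684.8, 32.9, 235.5]
tcp_rot: [-0.022, 1.566, 0.097]
contact_force: [0.3, -0.9, -2.9]
opening: 0.465
```

```bash
python3 - <<'E'
from h import *
s=r.sense()
tcp=s["eef_pos"];M=R.from_euler("xyz",s["tcp_rot"]).as_matrix();u=M[:,1]
mz=tcp+87*u-15.5*M[:,0];print("muzzle",mz,tcp)
for cap in(np.array([662.3,219.5,250.]),np.array([664,217.9,252.2])):
    D=cap-mz;print("dist",D@u,"miss",(D-(D@u)*u).round(1))
p,d,C=shot("scene","s9");W=cloud(d,C)
Y=np.array([-.118,.993,0]);Xs=np.array([.993,.118,0])
X=W.reshape(-1,3);L=np.c_[(X-tcp)@Xs,(X-tcp)@Y,X[:,2]];col=p.reshape(-1,3).astype(int)
q=L[(L[:,1]<-15)&(L[:,1]>-95)&(abs(L[:,0])<40)&(L[:,2]>225)&(L[:,2]<290)&(col.min(1)>40)]
top=q[(q[:,2]>267)&(q[:,2]<279)&(q[:,1]>-70)&(q[:,1]<-20)]
s=np.linalg.lstsq(np.c_[top[:,0],top[:,1],np.ones(len(top))],top[:,2],rcond=None)[0];print("top z",np.median(top[:,2]),"slopes",s.round(3),"axis z scene",np.median(top[:,2])-22, len(top))
c,sz,a=cv2.minAreaRect(top[:,:2].astype(np.float32));print(c,sz,a)
E
```

```text
muzzle [674.33043179 119.2444153  250.99048692] [684.75202852  32.86927925 235.49932187]
dist 100.97491363629567 miss [-0. -0. -1.]
dist 99.18377012003894 miss [1.5 0.2 1.2]
top z 272.66236625832914 slopes [-4.10000e-02 -1.00000e-03  2.72639e+02] axis z scene 250.66236625832914 306
(1.7853679656982422, -45.02020263671875) (38.20294952392578, 50.1533203125) 1.6330066919326782
```

The aim misses by about 1 mm either way, at about 100 mm, level. I'll hold still for 3 s.

{"fn": "step_arm", "kwargs": {
  "rows": [
    [0, 0, 0, 0, 0, 0, 30],
    [0, 0, 0, 0, 0, 0, 30],
    [0, 0, 0, 0, 0, 0, 30],
    [0, 0, 0, 0, 0, 0, 30],
    [0, 0, 0, 0, 0, 0, 30],
    [0, 0, 0, 0, 0, 0, 30],
    [0, 0, 0, 0, 0, 0, 30],
    [0, 0, 0, 0, 0, 0, 30]
  ]
}}

```text
clock: 17.9
eef_pos: [684.7, 32.9, 235.5]
tcp_rot: [-0.019, 1.566, 0.101]
contact_force: [0.4, 0.4, -2.5]
opening: 0.461
```

{"fn": "step_arm", "kwargs": {
  "rows": [
    [0, 0, 0, 0, 0, 0, 30],
    [0, 0, 0, 0, 0, 0, 30],
    [0, 0, 0, 0, 0, 0, 30],
    [0, 0, 0, 0, 0, 0, 30],
    [0, 0, 0, 0, 0, 0, 30],
    [0, 0, 0, 0, 0, 0, 30],
    [0, 0, 0, 0, 0, 0, 30],
    [0, 0, 0, 0, 0, 0, 30]
  ]
}}

```text
clock: 18.9
eef_pos: [684.7, 32.9, 235.5]
tcp_rot: [-0.029, 1.566, 0.091]
contact_force: [-0.5, -0.7, -3.2]
opening: 0.458
```

{"fn": "step_arm", "kwargs": {
  "rows": [
    [0, 0, 0, 0, 0, 0, 30],
    [0, 0, 0, 0, 0, 0, 30],
    [0, 0, 0, 0, 0, 0, 30],
    [0, 0, 0, 0, 0, 0, 30],
    [0, 0, 0, 0, 0, 0, 30],
    [0, 0, 0, 0, 0, 0, 30],
    [0, 0, 0, 0, 0, 0, 30],
    [0, 0, 0, 0, 0, 0, 30]
  ]
}}

```text
clock: 19.9
eef_pos: [684.7, 32.9, 235.5]
tcp_rot: [-0.018, 1.566, 0.101]
contact_force: [0.6, 0.5, -4.0]
opening: 0.461
```

{"fn": "step_arm", "kwargs": {
  "rows": [
    [2, -15, 0, 0, 0, 0, 30],
    [3, -25, 20, 0, 0, 0, 30],
    [-5, -32, 50, 0, 0, 0, 30],
    [-30, -40, 80, 0, 0, 0, 30],
    [-65, -48, 105, 0, 0, 0, 30],
    [-105, -55, 115, 0, 0, 0, 30],
    [-140, -59, 118, 0, 0, 0, 30],
    [-165, -65, 118, 0, 0, 0, 30]
  ]
}}

```text
clock: 20.9
eef_pos: [518.7, -33.0, 355.7]
tcp_rot: [-0.103, 1.564, 0.016]
contact_force: [1.5, -0.9, -3.6]
opening: 0.459
```

{"fn": "step_arm", "kwargs": {
  "rows": [
    [-25, -25, 0, 0, 0, -0.03, 30],
    [-50, -60, 0, 0, 0, -0.08, 30],
    [-70, -100, 0, 0, 0, -0.13, 30],
    [-80, -145, 0, 0, 0, -0.18, 30],
    [-84, -190, 0, 0, 0, -0.23, 30],
    [-84, -235, 0, 0, 0, -0.27, 30],
    [-84, -270, -5, 0, 0, -0.284, 30],
    [-84, -286, -10, 0, 0, -0.284, 30]
  ]
}}

```text
clock: 21.9
eef_pos: [434.3, -321.3, 346.9]
tcp_rot: [-0.204, 1.562, -0.372]
contact_force: [0.6, -0.3, -3.2]
opening: 0.454
```

```bash
python3 - <<'E'
from h import *
s=r.sense();M=R.from_euler("xyz",s["tcp_rot"]).as_matrix();print(s["eef_pos"],M.round(4),s["contact_force"])
z=np.load("w6.npz");print(z["pos"],R.from_euler("xyz",z["rot"]).as_matrix().round(4))
p,d,C=shot("wrist","w10")
E
```

```text
[ 434.27219165 -321.33604834  346.94206391] [[ 0.008   0.1668  0.986 ]
 [-0.0031  0.986  -0.1668]
 [-1.     -0.0017  0.0084]] [ 0.62660037 -0.29299098 -3.23406096]
[ 435.02966517 -319.05706961  338.90681202] [[ 3.100e-03  1.647e-01  9.863e-01]
 [-8.000e-04  9.864e-01 -1.647e-01]
 [-1.000e+00 -3.000e-04  3.200e-03]]
```

View pics/w10.png

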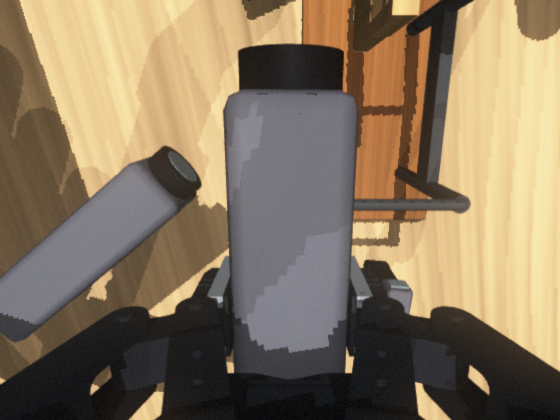

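The grip is unchanged (muzzle and barrel edges at the same rows, 45 and 92, as before). I'll descend to the entry height, then slide onto the peg.

{"fn": "step_arm", "kwargs": {
  "rows": [
    [1, 2, -10, 0.002, 0.005, 0.002, 30],
    [1, 2, -30, 0.002, 0.005, 0.002, 30],
    [1, 2, -50, 0.002, 0.005, 0.002, 30],
    [1, 2, -70, 0.002, 0.005, 0.002, 30],
    [1, 2, -88, 0.002, 0.005, 0.002, 30],
    [1, 2, -100, 0.002, 0.005, 0.002, 30],
    [1, 2, -107, 0.002, 0.005, 0.002, 30],
    [1, 2, -107, 0.002, 0.005, 0.002, 30]
  ]
}}

```text
clock: 22.95
eef_pos: [435.1, -319.8, 238.7]
tcp_rot: [-0.348, 1.569, -0.514]
contact_force: [0.2, -0.2, -3.8]
opening: 0.463
```

```bash
python3 - <<'E'
from h import *
s=r.sense();M=R.from_euler("xyz",s["tcp_rot"]).as_matrix();print(s["eef_pos"],M.round(4),s["contact_force"])
E
```

```text
[ 435.12180833 -319.81278181  238.68051434] [[ 1.600e-03  1.643e-01  9.864e-01]
 [-9.000e-04  9.864e-01 -1.643e-01]
 [-1.000e+00 -6.000e-04  1.700e-03]] [ 0.15725743 -0.200448   -3.76802959]
```

{"fn": "step_arm", "kwargs": {
  "rows": [
    [8, -0.9, 1, 0, 0, 0, 30],
    [20, -2.7, 1, 0, 0, 0, 30],
    [34, -5, 1, 0, 0, 0, 30],
    [50, -7.6, 1, 0, 0, 0, 30],
    [66, -10.2, 1, 0, 0, 0, 30],
    [78, -12.2, 1, 0, 0, 0, 30],
    [84.3, -13.2, 1, 0, 0, 0, 30],
    [84.3, -13.2, 1, 0, 0, 0, 30]
  ]
}}

```text
clock: 23.95
eef_pos: [519.6, -333.0, 239.5]
tcp_rot: [-0.343, 1.569, -0.508]
contact_force: [-0.3, 0.0, -2.8]
opening: 0.46
```

```bash
python3 - <<'E'
from h import *
s=r.sense();M=R.from_euler("xyz",s["tcp_rot"]).as_matrix();print(s["eef_pos"],M.round(4),s["contact_force"])
p,d,C=shot("scene","s11");crop(p,(90,140,270,330),4,"s11c")
E
```

```text
[ 519.61658851 -332.96793865  239.46617326] [[ 1.300e-03  1.641e-01  9.864e-01]
 [-7.000e-04  9.864e-01 -1.641e-01]
 [-1.000e+00 -5.000e-04  1.400e-03]] [-0.2968101   0.0465011  -2.80032101]
```

View pics/s11c.png

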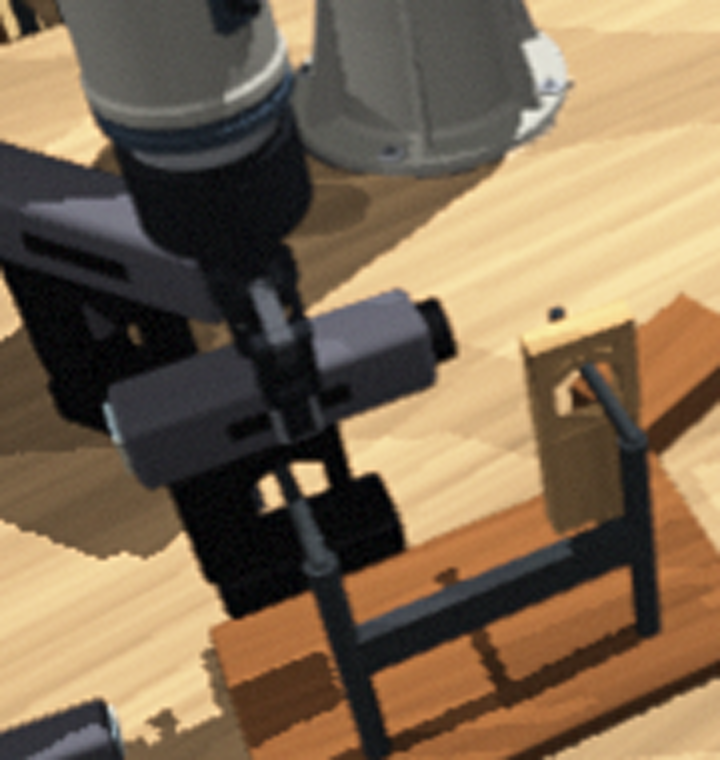

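This matches the picture taken after the first lift, with the peg through the opening. Lowering.

{"fn": "step_arm", "kwargs": {
  "rows": [
    [0, 0, -4, 0, 0, 0, 30],
    [0, 0, -9, 0, 0, 0, 30],
    [0, 0, -14, 0, 0, 0, 30],
    [0, 0, -18, 0, 0, 0, 30],
    [0, 0, -21, 0, 0, 0, 30],
    [0, 0, -23.5, 0, 0, 0, 30],
    [0, 0, -24.5, 0, 0, 0, 30],
    [0, 0, -24.5, 0, 0, 0, 30]
  ]
}}

```text
clock: 25.0
eef_pos: [519.2, -332.9, 215.0]
tcp_rot: [-0.399, 1.57, -0.564]
contact_force: [0.2, -0.4, -3.4]
opening: 0.461
```

{"fn": "step_arm", "kwargs": {
  "rows": [
    [0, 0, -0.5, 0, 0, 0, 30],
    [0, 0, -0.8, 0, 0, 0, 30],
    [0, 0, -1, 0, 0, 0, 30],
    [0, 0, -1.2, 0, 0, 0, 30],
    [0, 0, -1.4, 0, 0, 0, 30],
    [0, 0, -1.5, 0, 0, 0, 30],
    [0, 0, -1.5, 0, 0, 0, 30],
    [0, 0, -1.5, 0, 0, 0, 30]
  ]
}}

```text
clock: 26.0
eef_pos: [519.3, -333.0, 214.3]
tcp_rot: [-0.41, 1.569, -0.575]
contact_force: [-2.2, 2.2, 6.0]
opening: 0.463
```

The wrist force went from -3.4 to +6 N, so it is seated. Opening slowly.

{"fn": "step_arm", "kwargs": {
  "rows": [
    [0, 0, 0, 0, 0, 0, 41],
    [0, 0, 0, 0, 0, 0, 44],
    [0, 0, 0, 0, 0, 0, 48],
    [0, 0, 0, 0, 0, 0, 54],
    [0, 0, 0, 0, 0, 0, 62],
    [0, 0, 0, 0, 0, 0, 72],
    [0, 0, 0, 0, 0, 0, 85],
    [0, 0, 0, 0, 0, 0, 85]
  ],
  "force": 20
}}

```text
clock: 27.0
eef_pos: [519.3, -333.0, 214.3]
tcp_rot: [-0.426, 1.569, -0.591]
contact_force: [-0.1, 0.2, -1.1]
opening: 0.998
```

```bash
python3 - <<'E'
from h import *
s=r.sense();print(s["eef_pos"],s["contact_force"],s["opening"])
p,d,C=shot("scene","s12");crop(p,(90,140,270,330),4,"s12c");shot("wrist","w12")
E
```

```text
[ 519.33604826 -333.02546914  214.28051591] [-0.05016356  0.21421401 -1.11217147] 0.9975044716711358
```

View pics/s12c.png

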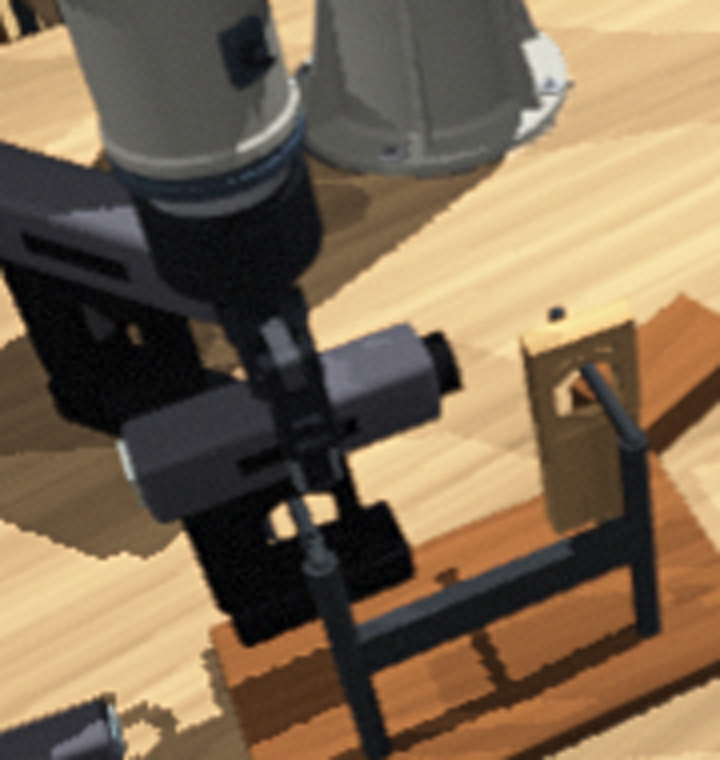

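View pics/w12.png

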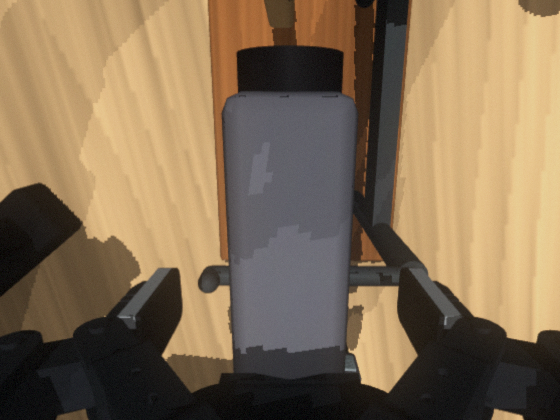

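It hangs as it did at the start and the fingers are fully open. I'll rise straight up.

{"fn": "step_arm", "kwargs": {
  "rows": [
    [0, 0, 5, 0, 0, 0, 85],
    [0, 0, 15, 0, 0, 0, 85],
    [0, 0, 35, 0, 0, 0, 85],
    [0, 0, 60, 0, 0, 0, 85],
    [0, 0, 90, 0, 0, 0, 85],
    [0, 0, 120, 0, 0, 0, 85],
    [0, 0, 150, 0, 0, 0, 85],
    [0, 0, 170, 0, 0, 0, 85]
  ]
}}

```text
clock: 28.1
eef_pos: [519.6, -333.2, 386.9]
tcp_rot: [-0.409, 1.566, -0.574]
contact_force: [0.8, 0.3, -0.5]
opening: 0.995
```

{"fn": "step_arm", "kwargs": {
  "rows": [
    [-15, 15, 10, 0, 0, 0, 85],
    [-35, 35, 20, 0, 0, 0, 85],
    [-60, 65, 30, 0, 0, 0, 85],
    [-85, 100, 30, 0, 0, 0, 85],
    [-110, 130, 30, 0, 0, 0, 85],
    [-120, 150, 30, 0, 0, 0, 85],
    [-120, 160, 30, 0, 0, 0, 85],
    [-120, 160, 30, 0, 0, 0, 85]
  ]
}}

```text
clock: 29.1
eef_pos: [400.4, -173.0, 417.2]
tcp_rot: [-0.392, 1.566, -0.556]
contact_force: [-0.3, -1.0, 0.1]
opening: 0.995
```

```bash
python3 - <<'E'
from h import *
s=r.sense();print(s["eef_pos"],s["contact_force"],s["clock"])
p,d,C=shot("scene","s13");shot("top","t13")
a=np.load("scene0.npz")["p"].astype(int);df=abs(p.astype(int)-a).max(2)
print("B region diff",(df[215:330,120:285]>40).sum(),"jar/offcut",(df[265:360,290:415]>40).sum(),"small",(df[310:370,40:130]>40).sum())
W=cloud(d,C).reshape(-1,3);m=(abs(W[:,0]-520)<90)&(W[:,1]>-440)&(W[:,1]<-235)&(W[:,2]>246)&(W[:,2]<258)
print(m.sum(),cv2.minAreaRect(W[m][:,:2].astype(np.float32)),np.median(W[m][:,2]))
E
```

```text
[ 400.39547108 -173.04639674  417.23787293] [-0.32076246 -1.00680636  0.07444851] 29.1
B region diff 265 jar/offcut 0 small 1173
1194 ((521.2813110351562, -330.18548583984375), (162.49093627929688, 41.682003021240234), 78.8577880859375) 251.48798069565197
```

View pics/s13.png

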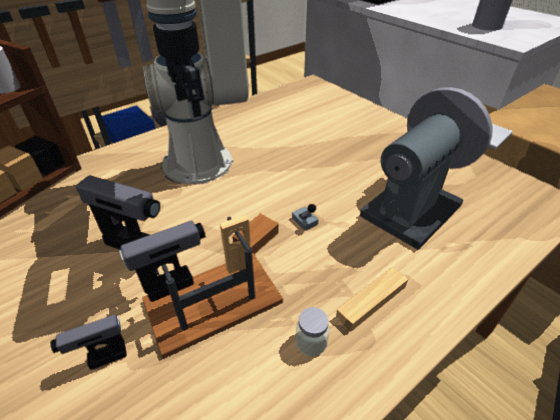

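All three pistols, the push stick, jar, offcuts and switch look as they should. The pixel difference at C could be the arm's shadow or a real move, so I check its position before signing off.

```bash
python3 - <<'E'
from h import *
for f in("scene0","s13"):
    p,d,C=load(f+".npz","scene");W=cloud(d,C).reshape(-1,3)
    for n,(x0,x1,y0,y1,z0,z1) in dict(C=(480,580,-620,-440,110,126),A=(150,380,-450,-200,200,216),B=(430,620,-440,-235,246,258),stick=(480,600,-230,-120,190,240)).items():
        m=(W[:,0]>x0)&(W[:,0]<x1)&(W[:,1]>y0)&(W[:,1]<y1)&(W[:,2]>z0)&(W[:,2]<z1);print(f,n,W[m].mean(0).round(1))
order.sign_off()
E
```

```text
scene0 C [ 528.2 -527.3  117.8]
scene0 A [ 260.3 -341.8  207.7]
scene0 B [ 522.4 -337.8  251. ]
scene0 stick [ 548.5 -179.3  205.7]
s13 C [ 528.3 -527.1  117.7]
s13 A [ 260.4 -341.7  207.6]
s13 B [ 523.1 -336.4  251.1]
s13 stick [ 548.6 -179.4  205.7]
the job is handed in; nothing more can be done
```

The job is done and handed in at about 29 s. The sander is off and the thermometer is back on its hook, but no verdict was reported.

- **Switch:** I pushed the lever away from the robot until it stopped, with the wrist force rising to 11 N. Later pictures show it still fully over.
- **Thermometer:** I took the one hanging on the right hook, whose 160 x 40 mm outline (barrel plus part of the muzzle) fits the stated size. I lifted it off and pointed it level at the bearing cap from about 100 mm. I held it still for about 3 s, and it did not touch the sander.
- **Hanging back:** I lowered it onto the same hook until the force showed it seated, opened the fingers and moved away.

**Last checks**
- The thermometer hangs within about 1.5 mm of where it started.
- The push stick and the two look-alike thermometers had moved 0.2 mm at most. The jar and long offcut showed no change in the pictures; the other offcut I checked only by eye.
- A raw picture difference flagged the small look-alike, but the depth data showed it had not moved, so I put that down to a shadow.
- The scene and top cameras disagreed by about 2 to 3 mm on the cap's position. I aimed between the two, so the line of sight was within about 1 to 2 mm of either estimate.

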